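Bolt the guard hood of the shaker mill

ROBOT

A 6-joint arm with a two-finger parallel gripper is mounted at the origin on the work surface. World frame = base frame: x ahead of the robot, y to its left, z up, the work surface at z = 0. Lengths are in mm, angles in rad, forces in N, time in s.
With the tool pointing down it reaches from about 275 to 750 mm from the base axis. Payload 10.2 kg.
Tool frame: the origin (TCP) lies midway between the tips of the shut fingers; the grasp point (between the pads) lies 19 mm behind it; z points along the fingers, y is the direction in which the jaws open and shut (so a half turn about z gives the same grasp; the last joint's range is limited). The gripper opens to 85 mm and grips with 20 to 120 N. Pads are 22 mm wide; open, the fingers measure 114 mm over their backs; the gripper's body (76 mm by 85 mm) begins 54 mm behind the grasp point. The pads swing forward as they close: fully open they stand 13 mm farther back than shut.
Start: joints at [-1.501, 0.313, 1.498, -0, 1.331, -0.223], TCP at [151.52, -502.666, 231.294] pointing down, gripper open.
Joint ranges: [-2.94, 2.94], [-0.97, 2.17], [0.19, 2.56], [-1.23, 4.37], [0.02, 3.11], [-2.88, 2.88]. Speed limits (rad/s): [2.39, 2.39, 3.01, 3.14, 3.14, 3.14].

INTERFACE

Orientations are given as a unit quaternion [w, x, y, z].
In Python, from rig import sense, capture, finish_job, search_frame, trace gives the robot as it stands.
- The arm moves only by the tool arm_command, never from a script. Its argument "steps" is one flat list of numbers, 5 for each row, row after row: the shift along the world's x, y, z in units of 50 mm (1.0 is 50 mm), then the turn about the world's z in units of 5 degrees (1.0 is 5 degrees), then the opening in per cent of the stroke, from 0 (shut) to 100 (fully open). In form: [dx, dy, dz, twist, fingers, dx, dy, dz, twist, fingers, ...]. A call has 1 to 5 rows; each row shifts and turns the commanded pose from where the row before left it; what a row does not reach is not made up. A row lasts 1/8 s, in which the tool goes at most 62.5 mm and 10.7 degrees, less where a joint would pass 70% of its speed; a pose out of reach is approached as far as the arm can. A call is refused whole if a number of a shift passes 1 or a number of a turn 1, either way. A call with a gripper value outside its range is refused whole. The fingers move at their own pace and stop on an object; "grip_force" is the grip in N (left out, the last holds). Time passes only in rows, so rows that do not move let the fingers close. It gives the time, the measured TCP pose, the force and the opening at its end, in the units of the state.
- sense(): the state, without advancing time (a new reading comes with each control period).
- capture(name): name is "scene" or "top" or "wrist"; returns a dict with "frame" (400x640x3 uint8, blue, green, red), "fov_y" (degrees; the focal length in pixels is half the picture's height over the tangent of half this angle, whatever the lens; pixels are square), "cx", "cy" (the principal point, pixels), "extrinsics" (4x4, takes a point from world to camera coordinates). Camera axes: x right, y down, z forward; pixel columns grow to the right and rows downward; lengths in mm; the calibration is good to about 2 mm. A picture is of the moment at which its call begins. There is no depth.
- finish_job(): hands the job in, once; it reports no verdict.
Trained networks look in a picture, given as the dict that the camera call returned (one of the last four; its "shot" number tells which), for a name from the list of things; names that differ only in an ending like _2 or _b are one class to them, and where a whole thing is asked for, a point or a joint stands for the part that bears it (a point fixed in the world has none). Each returns a list of dicts, best first, with "score" (0 to 1); they miss things now and then, are a little off and sometimes report something else, mostly with a low value. They report only what shows in the picture. A call takes as long as a camera call.
- search_frame(picture, target): "point" ([x, y, z] in mm, in world coordinates, good to about 4 mm: the middle of the surface that is visible of it).
- trace(picture, target): "mask" (400x640 bool, what is visible of it).
The state is a dict: "time_s": time; "joints": joint angles; "dq": joint speeds; "tau": joint torques, N m; "eef_pos": TCP position; "ee_rot": TCP orientation; "force": force on the tool from outside, world axes, zero at the start; "wrist_torque": the same for the moment, N m; "grip_width": opening from 0.0 (shut) to 1.0 (fully open).
Only numpy, scipy, OpenCV 4.12 (cv2) and the standard library are available. Lean on these libraries where they do the work, as an engineer would, in place of code of your own. Each camera call takes 0.05 s, during which the arm holds its last target. There are 200 camera calls.

TASK

Bolt the mill's clear guard hood shut for the next run. With one fingertip press the red spring catch down and keep it down while the other fingertip pushes the black thumbpiece along until the bolt is fully home through the eye of the hood; then let go, so that the catch springs up and locks the bolt there. Work only by touch: do not lift the hood, and leave everything else on the bench and on the mill where it stands.

Things in the scene. Friction and masses are not known exactly. Their poses are not given: they have to be found in the camera images.
- mill: white bench-top shaker mill, fixed, 360 deep (x) x 340 wide (y) mm: x from -50 to +310, y from -130 to +210; grey deck, top 100 mm above the bench. Origin: on the bench, straight below the middle of the catch pad. Axes: x from its front (control panel) to its rear, y along the bolt, towards home, z up. The bolt lies on the deck's front strip along y at x = 0
- hood_eye (a point): top middle of the steel eye that the bolt's tip enters, on the arm of the clear hood: on the bolt's line, 61 mm in mill +y from the middle of the catch pad, 128 mm above the bench; it rises if the hood, hinged at the rear, is lifted. The hood stands behind the bolt, its front lip at mill x = +55 mm, leaning back, its top 188 mm above the bench
- catch_pad (a point): centre of the top face of the red catch pad (flat thumb pad 30 mm in mill x by 46 mm in mill y, 136 mm above the bench when up); it moves down with the catch
- catch (a joint): how far the catch is pressed, m: 0 = up (its teeth lock the bolt), 0.010 = fully down on its stop; the bolt is free once it is pressed past 0.006. A spring pushes it up, 3 N at the top and 7 N at the bottom. If it is let up on the way its teeth drop into the next notch of the bolt (notches every 15 mm) and stop it again
- bolt_face (a point): centre of the outer (mill -y) face of the bolt's upright black thumbpiece, the face to push on, 140 mm above the bench; it moves with the bolt. Thumbpiece 28 mm (mill x) by 10 mm (mill y), 119 to 150 mm above the bench. It lies on the mill -y side of the catch pad's middle: 65 mm off with the bolt back, 35 mm home. The steel bar below it, top at 119 mm, ends 4 mm beyond this face
- bolt (a joint): travel of the bolt, m: 0 = drawn back (start), 0.030 = fully home against its stop, its tip through the hood's eye. Slides along mill y only, friction about 4 N; it does not move while the catch is up
- jar_mid (a point): centre of a loose steel grinding jar, diameter 46 mm, 44 mm high, standing on the mill's deck left of the bolt
- tape_mid (a point): centre of a yellow roll of tape lying on the bench before the mill, diameter 72 mm, 19 mm high
- marker_mid (a point): centre of a blue marker pen lying on the bench before the mill, 150 mm long, 15 mm thick
- amber_mid (a point): centre of an amber bottle, diameter 64 mm, 145 mm high
- beaker_mid (a point): centre of a glass beaker, diameter 72 mm, 88 mm high
- blue_jar_mid (a point): centre of a white jar with a blue lid, diameter 72 mm, 85 mm high
- tip_box_mid (a point): centre of a white pipette-tip box with a green lid, 122 x 86 x 65 mm

How it is judged:
By the outcome, as a careful person would: the job done as asked, in the order asked, and still so for the second after the job is handed in, with the robot touching nothing.
It also fails if it takes over 38 s, if anything falls off the work surface, if the arm or the gripper's body presses on something with over 40 N, if the wrist force passes 120 N, or if a joint passes its speed limit or range.

## Working session

There is one attempt and no reset: what is moved stays moved. The work goes in short steps, Python scripts to look and compute and a tool call to move; the robot and the scene stay as the last step left them, time stands still between calls to the robot, and variables do not carry over. Pictures are saved under pics/ and viewed, on a budget of 10 in all, crops included, one or two more only if the job needs it, and the job is handed in when it is done.

Besides the shell and the picture viewer there is one more tool, called after "Request:" in YAML: its name, and indented under it one key for each argument. arm_command: Moves the arm, as the interface text tells. Its arguments: {"type":"object","properties":{"steps":{"type":"array"},"grip_force":{"type":"number"}},"required":["steps"]}

```bash
mkdir -p pics; python3 - <<'E'
from rig import *
import cv2,numpy as np
print(sense())
ims=[]
for n in ("scene","top"):
    p=capture(n); cv2.imwrite(f"pics/{n}0.png",p["frame"])
    print(n,p["fov_y"],p["cx"],p["cy"],np.round(p["extrinsics"],3).tolist())
    for t in ("catch_pad","bolt_face","hood_eye","jar_mid","mill","tape_mid","marker_mid"):
        print(t,[(np.round(d["point"],1).tolist(),round(d["score"],2)) for d in search_frame(p,t)[:2]])
E
```

```text
{'time_s': 0.0, 'joints': array([-1.50140335e+00,  3.13461462e-01,  1.49844502e+00,  1.83916093e-05,
        1.33094778e+00, -2.23431111e-01]), 'dq': array([ 7.50643431e-04,  1.87646951e-03, -1.26899460e-03,  5.25921506e-04,
       -8.64914779e-05, -8.87556368e-04]), 'tau': array([-5.98432907e-04, -4.12261963e+01, -2.59743798e+01, -2.14816337e-04,
        4.06715437e-03,  9.07861988e-06]), 'eef_pos': array([ 151.50477786, -502.40764916,  230.72620825]), 'ee_rot': array([-6.28244802e-04,  9.89301013e-01,  1.45887313e-01,  5.74404744e-05]), 'force': array([-0.6133428 ,  0.33993254,  0.76210188]), 'wrist_torque': array([-0.04306178, -0.01788363,  0.01270686]), 'grip_width': 0.999420730145744}
scene 56.71810969020461 316.1146107194587 195.5785525420418 [[-0.453, 0.891, -0.001, 224.97], [0.733, 0.372, -0.569, -307.177], [-0.507, -0.258, -0.822, 1431.191], [0.0, 0.0, 0.0, 1.0]]
catch_pad [([483.1, -43.1, 136.9], 0.47)]
bolt_face [([488.5, -96.3, 118.3], 0.46)]
hood_eye [([699.5, 5.4, 180.6], 0.77)]
jar_mid [([493.9, 124.3, 144.2], 0.55), ([484.9, -95.3, 118.5], 0.33)]
mill [([688.7, 12.9, 150.9], 0.85), ([485.0, -98.7, 119.5], 0.36)]
tape_mid [([356.9, 23.7, 15.4], 0.46)]
marker_mid [([395.1, 490.3, 57.4], 0.71), ([338.7, -82.1, 13.2], 0.53)]
top 51.75422234493852 318.13093838948487 209.92558871520947 [[0.028, -1.0, -0.001, -29.713], [-0.998, -0.028, -0.053, 497.144], [0.053, 0.003, -0.999, 1239.78], [0.0, 0.0, 0.0, 1.0]]
catch_pad [([489.6, -41.4, 132.4], 0.66)]
bolt_face []
hood_eye [([662.4, -14.1, 178.4], 0.8)]
jar_mid [([489.9, 119.1, 143.7], 0.76)]
mill [([610.4, -13.5, 161.1], 0.83), ([484.4, -91.3, 122.4], 0.61)]
tape_mid [([388.4, 27.1, 19.6], 0.6), ([485.0, -44.5, 134.6], 0.28)]
marker_mid [([366.9, -90.0, 18.7], 0.6), ([401.8, -457.2, 97.9], 0.54)]
```

View pics/top0.png

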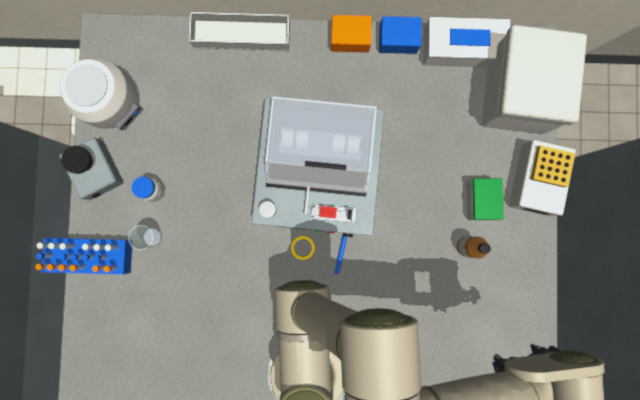

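View pics/scene0.png

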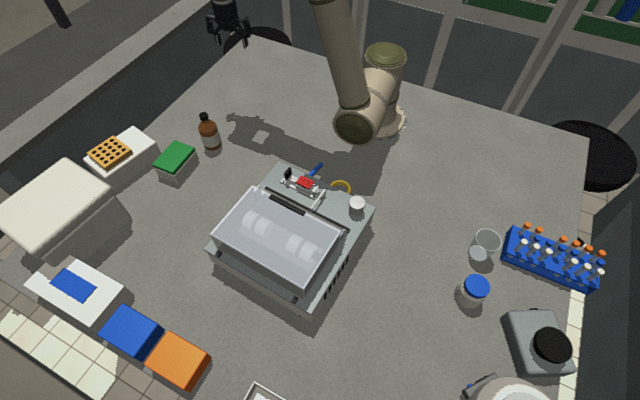

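The pad (red) is at about (328,212) in top and (305,183) in scene. The jar stands left on the deck, and the thumbpiece is right of the pad. Next I get the mill's yaw and the pad's position.

```bash
cat > h.py <<'E'
import numpy as np,cv2
from rig import *
def K(p):
    f=200/np.tan(np.radians(p["fov_y"]/2)); return np.array([[f,0,p["cx"]],[0,f,p["cy"]],[0,0,1]])
def toz(p,uv,z):
    E=np.array(p["extrinsics"]); R,t=E[:3,:3],E[:3,3]; c=-R.T@t
    d=R.T@np.linalg.inv(K(p))@np.array([uv[0],uv[1],1.]); return c+d*(z-c[2])/d[2]
def proj(p,P):
    E=np.array(p["extrinsics"]); q=K(p)@(E[:3,:3]@np.asarray(P,float)+E[:3,3]); return q[:2]/q[2]
def red(p,z=136,near=None):
    h=cv2.cvtColor(p["frame"],cv2.COLOR_BGR2HSV)
    m=(((h[...,0]<8)|(h[...,0]>172))&(h[...,1]>150)&(h[...,2]>120)).astype(np.uint8)
    n,l,s,c=cv2.connectedComponentsWithStats(m)
    i=1+np.argmax(s[1:,4]); ys,xs=np.nonzero(l==i)
    r=cv2.minAreaRect(np.c_[xs,ys].astype(np.float32))
    return s[i],c[i],toz(p,c[i],z),[toz(p,b,z)[:2].round(1).tolist() for b in cv2.boxPoints(r)]
E
python3 - <<'E'
from h import *
for n,(x0,x1,y0,y1) in (("top",(240,400,150,250)),("scene",(250,390,150,250))):
    p=capture(n); r=red(p); print(n,r)
    cv2.imwrite(f"pics/{n}c.png",cv2.resize(p["frame"][y0:y1,x0:x1],None,fx=5,fy=5,interpolation=cv2.INTER_CUBIC))
    if n=="top":
        for uv in ((253,222),(372,234),(383,108),(266,98)): print(uv,toz(p,uv,100).round(1))
E
```

```text
top (array([320, 207,  16,  11, 147], dtype=int32), array([327.47619048, 211.62585034]), array([487.37444162, -41.5951151 , 136.        ]), [[475.7, -19.9], [502.1, -21.8], [499.2, -63.1], [472.8, -61.2]])
(253, 222) [453.9 167.1 100. ]
(372, 234) [ 429.6 -169.5  100. ]
(383, 108) [ 790.7 -193.2  100. ]
(266, 98) [810.4 142.9 100. ]
scene (array([296, 176,  18,  12, 125], dtype=int32), array([304.824, 181.688]), array([489.68705366, -40.24650174, 136.        ]), [[502.3, -62.7], [472.6, -66.1], [476.8, -18.7], [506.1, -16.0]])
```

View pics/topc.png

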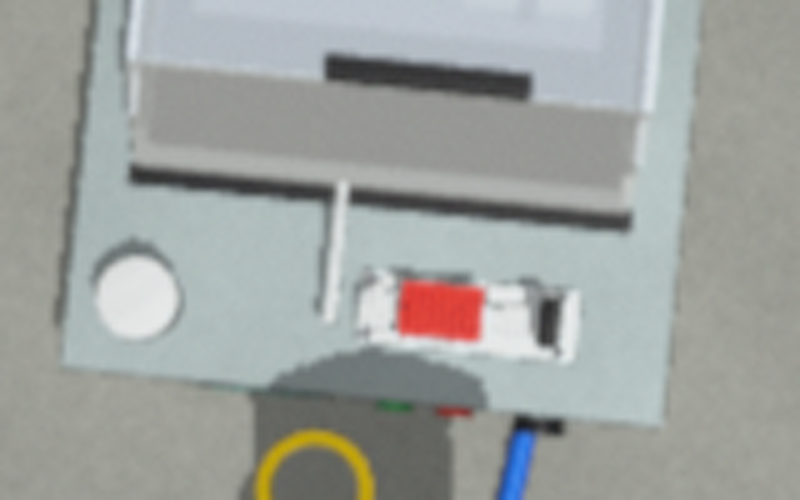

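Request:
arm_command:
  steps: [0.65,0.8,0,-1,54,0.67,0.83,0,-1,54,0.67,0.83,0,-1,54,0.67,0.83,0,-1,54,0.67,0.83,0,-0.16,54]
  grip_force: 40

```text
time_s: 1.52
eef_pos: [318.9, -295.3, 231.5]
ee_rot: [0.0, 0.999, -0.036, 0.0]
force: [0.8, 0.7, -0.3]
grip_width: 0.539
```

Request:
arm_command:
  steps: [0.67,0.83,0,0,54,0.67,0.83,0,0,54,0.67,0.83,0,0,54,0.67,0.83,0,0,54,0.67,0.83,0,0,54]

```text
time_s: 2.15
eef_pos: [486.5, -87.6, 231.5]
ee_rot: [0.0, 0.999, -0.035, 0.0]
force: [0.0, -0.5, 0.8]
grip_width: 0.539
```

Request:
arm_command:
  steps: [0,0,0,0,54,0,0,0,0,54]

```text
time_s: 2.4
eef_pos: [485.2, -89.5, 231.2]
ee_rot: [0.0, 0.999, -0.035, -0.0]
force: [-0.7, -1.2, -0.2]
grip_width: 0.541
```

```bash
python3 - <<'E'
from h import *
s=sense();print(s["eef_pos"],s["ee_rot"],s["force"],s["grip_width"])
p=capture("wrist"); print(red(p)); cv2.imwrite("pics/w1.png",p["frame"])
print(p["fov_y"],np.round(p["extrinsics"],3).tolist())
for t in ("catch_pad","bolt_face","hood_eye"): print(t,[(np.round(d["point"],1).tolist(),round(d["score"],2)) for d in search_frame(p,t)[:2]])
E
```

```text
[485.22218904 -89.48296189 231.17975381] [ 7.85488415e-05  9.99386427e-01 -3.50245266e-02 -2.15298672e-04] [-0.68155496 -1.17781168 -0.16785844] 0.5406302121492395
(array([ 220,  181,   67,   40, 2097], dtype=int32), array([256.45398188, 200.88268956]), array([487.05891626, -44.86649322, 136.        ]), [[503.2, -21.5], [500.0, -67.0], [471.2, -64.2], [474.6, -17.1]])
58.40462071885363 [[-0.07, -0.998, 0.001, -55.154], [-0.951, 0.067, 0.303, 428.187], [-0.303, 0.02, -0.953, 529.812], [0.0, 0.0, 0.0, 1.0]]
catch_pad [([489.4, -46.6, 135.0], 0.89), ([371.6, 51.4, 16.8], 0.24)]
bolt_face [([486.2, -88.7, 123.0], 0.87)]
hood_eye [([582.0, -25.6, 158.2], 0.6)]
```

View pics/w1.png

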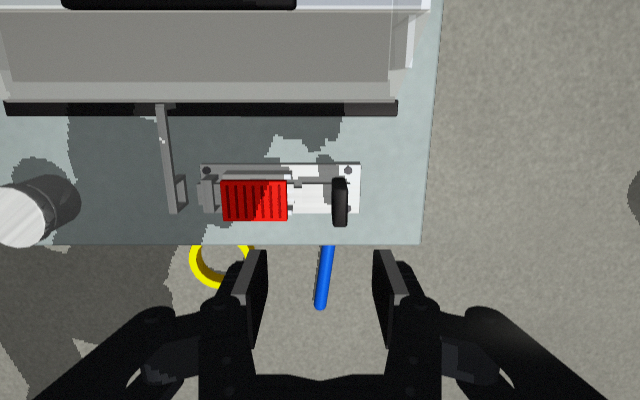

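The wrist view shows the pad at (254,201), the thumbpiece's outer edge at about col 347, and the fingertips at cols 267 and 373. I'll check these against the predictions.

```bash
python3 - <<'E'
from h import *
p=capture("wrist"); a=np.radians(-4.0); ex=np.array([np.cos(a),np.sin(a)]); ey=np.array([-np.sin(a),np.cos(a)])
o=np.array([488,-42.5])
W=lambda x,y,z: np.r_[o+x*ex+y*ey,z]
for n,q in dict(face_top_front=(-14,-65,150),face_top_rear=(14,-65,150),pad1=(15,-23,136),pad2=(-15,-23,136),pad3=(15,23,136),pad4=(-15,23,136),eye=(0,61,128)).items(): print(n,proj(p,W(*q)).round(1))
t=sense()["eef_pos"]
for z in (0,5,8):
  for y in (-23,23,-37,37): print(z,y,[proj(p,np.r_[t[:2]+y*ey+x*ex,t[2]+z]).round(0).tolist() for x in(-11,11)])
m=trace(p,"bolt_face"); 
for d in m[:2]:
  ys,xs=np.nonzero(d["mask"]); print(d["score"],xs.min(),xs.max(),ys.min(),ys.max())
g=cv2.resize(p["frame"][150:350,180:440],None,fx=3,fy=3,interpolation=cv2.INTER_CUBIC); cv2.imwrite("pics/w1c.png",g)
E
```

```text
face_top_front [345.5 225.7]
face_top_rear [346.3 186. ]
pad1 [284.1 179.1]
pad2 [285.5 219.6]
pad3 [217.6 179.3]
pad4 [221.3 219.8]
eye [170.  196.6]
0 -23 [[370.0, 286.0], [372.0, 243.0]]
0 23 [[270.0, 287.0], [268.0, 243.0]]
0 -37 [[401.0, 286.0], [404.0, 243.0]]
0 37 [[239.0, 287.0], [236.0, 243.0]]
5 -23 [[372.0, 293.0], [374.0, 248.0]]
5 23 [[268.0, 293.0], [266.0, 248.0]]
5 -37 [[403.0, 292.0], [407.0, 248.0]]
5 37 [[237.0, 293.0], [233.0, 248.0]]
8 -23 [[373.0, 296.0], [375.0, 251.0]]
8 23 [[268.0, 297.0], [265.0, 251.0]]
8 -37 [[405.0, 296.0], [408.0, 251.0]]
8 37 [[235.0, 297.0], [232.0, 251.0]]
0.77 197 349 177 226
```

View pics/w1c.png

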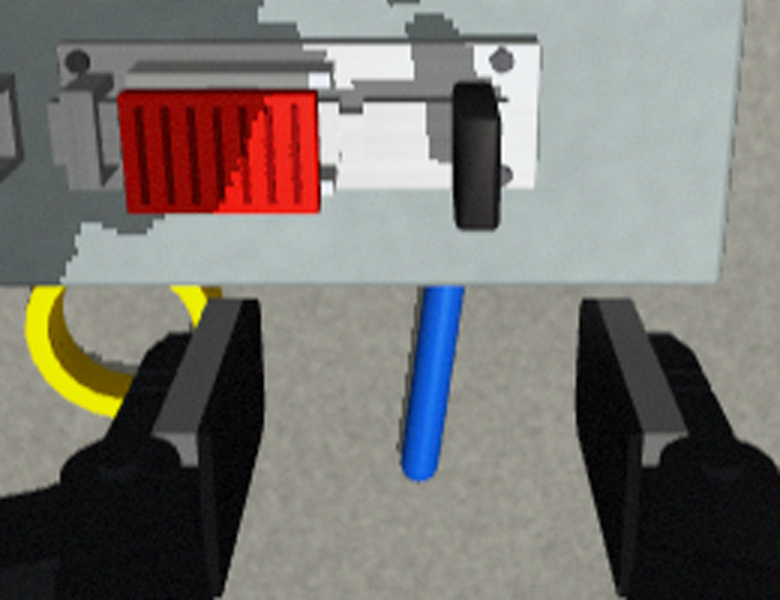

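Predictions match within about 1 mm, giving the pad at about (487.5,-43.3) and a yaw of -4°. Now I open to 59% and descend.

Request:
arm_command:
  steps: [-0.015,0.025,-0.5,0,59,0,0,-0.6,0,59,0,0,-0.5,0,59,0,0,-0.2,0,59,0,0,0,0,59]

```text
time_s: 3.32
eef_pos: [484.7, -88.1, 141.4]
ee_rot: [-0.0, 0.999, -0.035, -0.0]
force: [-0.3, 0.3, -0.2]
grip_width: 0.588
```

```bash
python3 - <<'E'
from h import *
s=sense();print(s["eef_pos"],s["force"],s["grip_width"])
p=capture("wrist"); cv2.imwrite("pics/w2.png",cv2.resize(p["frame"][130:330,180:440],None,fx=3,fy=3,interpolation=cv2.INTER_CUBIC))
E
```

```text
[484.748993   -88.08852282 141.38140399] [-0.26773318  0.28951139 -0.15167243] 0.5880995016202991
```

View pics/w2.png

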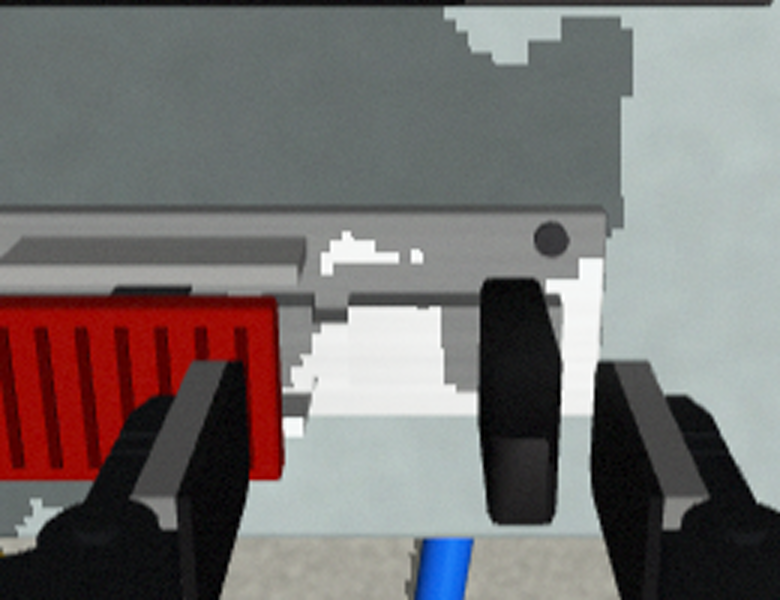

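Finger A is over the pad's near end and B is clear outside the thumbpiece. Now pressing down.

Request:
arm_command:
  steps: [0,0,-0.16,0,59,0,0,-0.06,0,59,0,0,0,0,59]

```text
time_s: 3.75
eef_pos: [485.1, -88.1, 130.7]
ee_rot: [0.0, 0.999, -0.035, 0.001]
force: [0.3, -0.9, 2.6]
grip_width: 0.59
```

Request:
arm_command:
  steps: [0,0,-0.06,0,59,0,0,0,0,59]

```text
time_s: 4.0
eef_pos: [485.1, -88.1, 127.5]
ee_rot: [0.0, 0.999, -0.035, 0.001]
force: [1.2, -1.0, 4.4]
grip_width: 0.59
```

Request:
arm_command:
  steps: [0,0,-0.06,0,59,0,0,0,0,59]

```text
time_s: 4.25
eef_pos: [485.1, -88.1, 124.6]
ee_rot: [0.0, 0.999, -0.035, 0.0]
force: [0.5, -1.0, 5.3]
grip_width: 0.586
```

Request:
arm_command:
  steps: [0,0,-0.06,0,59,0,0,0,0,59]

```text
time_s: 4.5
eef_pos: [485.3, -88.1, 122.7]
ee_rot: [0.0, 0.999, -0.035, 0.001]
force: [-2.3, -0.6, 16.3]
grip_width: 0.591
```

Request:
arm_command:
  steps: [0,0,-0.04,0,59,0,0,0,0,59]

```text
time_s: 4.75
eef_pos: [485.6, -88.2, 122.4]
ee_rot: [0.001, 0.999, -0.035, 0.002]
force: [-9.1, 0.3, 33.8]
grip_width: 0.591
```

The catch is on its stop. I ease off a little, then push along mill +y.

Request:
arm_command:
  steps: [0,0,0.04,0,59,0.007,0.1,0,0,59,0,0,0,0,59]

```text
time_s: 5.12
eef_pos: [486.0, -84.4, 122.9]
ee_rot: [0.002, 0.999, -0.035, 0.002]
force: [-0.8, -7.9, 14.0]
grip_width: 0.593
```

Request:
arm_command:
  steps: [0.007,0.1,0,0,59,0.007,0.1,0,0,59,0,0,0,0,59]

```text
time_s: 5.5
eef_pos: [486.8, -75.0, 122.9]
ee_rot: [0.002, 0.999, -0.035, 0.002]
force: [-1.6, -11.2, 12.6]
grip_width: 0.592
```

Request:
arm_command:
  steps: [0.007,0.1,0,0,59,0.007,0.1,0,0,59,0.007,0.1,0,0,59,0,0,0,0,59]

```text
time_s: 6.0
eef_pos: [487.9, -59.8, 122.9]
ee_rot: [0.002, 0.999, -0.035, 0.002]
force: [-1.3, -10.5, 12.9]
grip_width: 0.588
```

Request:
arm_command:
  steps: [0.004,0.06,0,0,59,0,0,0,0,59]

```text
time_s: 6.25
eef_pos: [488.1, -56.9, 122.9]
ee_rot: [0.002, 0.999, -0.035, 0.002]
force: [-1.3, -12.0, 12.7]
grip_width: 0.593
```

Request:
arm_command:
  steps: [0.003,0.04,0,0,59,0,0,0,0,59]

```text
time_s: 6.5
eef_pos: [488.2, -55.1, 122.9]
ee_rot: [0.002, 0.999, -0.035, 0.002]
force: [-2.4, -11.6, 13.0]
grip_width: 0.591
```

Request:
arm_command:
  steps: [0.003,0.04,0,0,59,0,0,0,0,59]

```text
time_s: 6.75
eef_pos: [488.4, -53.1, 122.9]
ee_rot: [0.002, 0.999, -0.035, 0.002]
force: [-1.7, -11.9, 14.0]
grip_width: 0.593
```

Request:
arm_command:
  steps: [0.002,0.03,0,0,59,0,0,0,0,59]

```text
time_s: 7.0
eef_pos: [488.4, -52.9, 122.9]
ee_rot: [0.003, 0.999, -0.035, 0.002]
force: [-3.7, -21.4, 13.0]
grip_width: 0.593
```

Firm stop at the expected travel (force jumped from 12 to 21 N). Now lift straight up.

Request:
arm_command:
  steps: [-0.001,-0.02,0,0,59,0,0,0.1,0,59,0,0,0.2,0,59,0,0,0.4,0,59,0,0,0.6,0,59]

```text
time_s: 7.62
eef_pos: [486.4, -50.3, 185.7]
ee_rot: [-0.001, 0.999, -0.035, -0.002]
force: [0.2, -0.4, 0.5]
grip_width: 0.59
```

Request:
arm_command:
  steps: [0,0,0.8,0,59,0,0,0,0,59]

```text
time_s: 7.88
eef_pos: [488.1, -50.6, 228.2]
ee_rot: [0.001, 0.999, -0.035, 0.002]
force: [0.1, -0.3, -0.2]
grip_width: 0.591
```

```bash
python3 - <<'E'
from h import *
p=capture("wrist"); a=np.radians(-4.0); ex=np.array([np.cos(a),np.sin(a)]); ey=np.array([-np.sin(a),np.cos(a)])
o=np.array([487.5,-43.3])
W=lambda x,y,z: np.r_[o+x*ex+y*ey,z]
print(sense()["force"],red(p))
for z in (136,126): print(z,[proj(p,W(x,y,z)).round(1).tolist() for x,y in((15,-23),(-15,-23),(15,23),(-15,23))])
for y in (-35,-37,-50): print(y,[proj(p,W(x,y,150)).round(1).tolist() for x in(-14,14)])
cv2.imwrite("pics/w3.png",cv2.resize(p["frame"][100:300,180:440],None,fx=3,fy=3,interpolation=cv2.INTER_CUBIC))
E
```

```text
[ 0.25359513  0.34055453 -0.40913816] (array([ 276,  183,   67,   40, 2628], dtype=int32), array([308.79908676, 202.38812785]), array([487.5275763 , -42.86970371, 136.        ]), [[503.1, -21.6], [499.9, -66.6], [471.3, -65.2], [474.6, -18.5]])
136 [[342.9, 181.5], [342.1, 222.4], [275.6, 181.6], [277.1, 222.5]]
126 [[342.0, 177.9], [341.2, 217.4], [277.2, 177.9], [278.7, 217.4]]
-35 [[361.3, 228.8], [362.8, 188.7]]
-37 [[364.2, 228.8], [365.8, 188.7]]
-50 [[383.6, 228.7], [385.9, 188.7]]
```

View pics/w3.png

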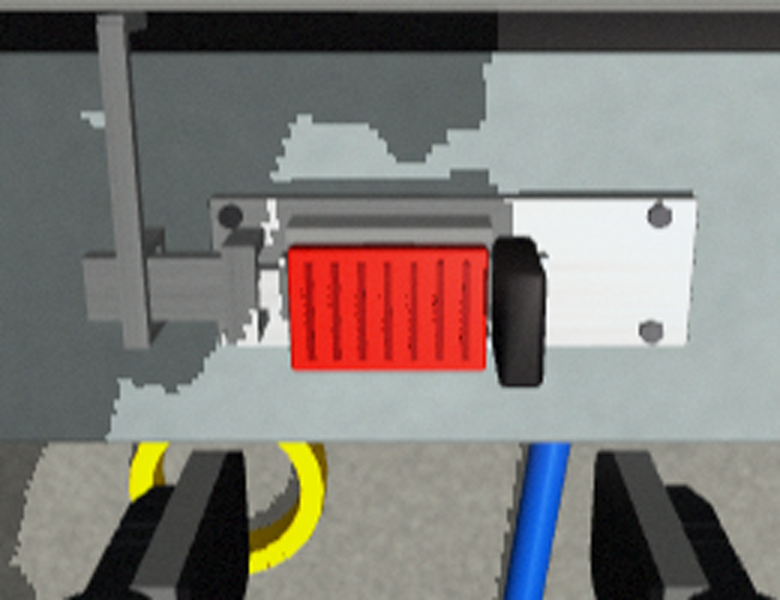

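The bolt is through the eye. The thumbpiece's outer edge is at col 361.3, where 361.3 was predicted for home. The pad spans rows 183–223, which matches the raised position (181.5–222.4), not the pressed one (178–217).

```bash
python3 -c "
from rig import *
print(sense()['time_s'],finish_job())"
```

```text
the job is handed in; nothing more can be done
7.925 None
```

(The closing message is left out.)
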